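# Set the vacuum sealer's dial and start it

## Robot

A 7-joint arm with a two-finger parallel gripper is mounted at the origin on the work surface. World frame = base frame: x ahead of the robot, y to its left, z up, the work surface at z = 0. Lengths are in m, angles in rad, forces in N, time in s.
With the tool pointing down it reaches from about 0.4 to 0.9 m from the base axis. Payload 5.5 kg.
Tool frame: the origin (TCP) lies at the centre of the arm's flange, where the gripper is bolted on; the fingertips stand 173 mm ahead of it and the grasp point (between the pads) lies 155 mm ahead of it; z points along the fingers, y is the line along which they close (so a half turn about z gives the same grasp; the last joint's range is limited). The gripper opens to 85 mm and grips with 20 to 120 N. Pads are 22 mm wide; open, the fingers measure 114 mm over their backs; the gripper's body (76 mm by 85 mm) begins 54 mm behind the grasp point. The pads swing forward as they close: fully open they stand 13 mm farther back than shut.
Start: joints at [-0.837, 0.501, -0.427, 1.55, 0.221, 1.138, -0.21], TCP at [0.295, 0.579, 0.405] pointing down, gripper open.
Joint ranges: [-2.88, 2.88], [-0.31, 2.03], [-1.54, 1.56], [0.2, 2.42], [-1.41, 4.55], [0.19, 2.02], [-2.57, 2.57]. Speed limits (rad/s): [2.57, 2.57, 3.14, 3.14, 3.14, 3.14, 3.14].

## Interface

Orientations are given as a unit quaternion [x, y, z, w].
In Python, from station import ctrl gives the robot as it stands. The module is installed in compiled form; this text tells all that it offers.
- The arm moves only by the shell command python3 -m pendant 'ROWS' [FORCE]. ROWS is JSON, a list of rows, each an object with "linear": the shift along the tool's x, y, z in mm, a list of three; "spin": the turn about the tool's z in degrees; "jaw": the opening, from -1 (shut) to 1 (fully open). A call has 1 to 20 rows; each row is the pose to reach, as a shift and turn from the pose commanded when the call began, along the tool's axes at that moment; what a row does not reach only later rows make up. A row lasts 1/10 s, in which the tool goes at most 50 mm and 8.59 degrees, less where a joint would pass 70% of its speed; a pose out of reach is approached as far as the arm can. A call with a gripper value outside its range is refused whole. The fingers move at their own pace and stop on an object; FORCE is the grip in N (left out, the last holds). Time passes only in rows, so rows that repeat a pose let the fingers close. It gives the time, the measured TCP pose, the force, the opening and the grip force at its end, in the units of the state.
- ctrl.observe(): the state, without advancing time (a new reading comes with each control period).
- ctrl.camera(name): name is "scene" or "top" or "wrist"; returns a dict with "color" (400x640x3 uint8, blue, green, red), "fovy" (degrees; the focal length in pixels is half the picture's height over the tangent of half this angle, whatever the lens; pixels are square), "cx", "cy" (the principal point, pixels), "rvec" (rotation vector, rad) and "tvec" (3), from world to camera coordinates, as OpenCV has them. Camera axes: x right, y down, z forward; pixel columns grow to the right and rows downward; lengths in m; the calibration is good to about 2 mm. The wrist camera is an equidistant fisheye: a pixel r from the principal point sees the ray r / f radians off the axis. A picture is of the moment at which its call begins. There is no depth.
- ctrl.sign_off(): hands the job in; it is judged then, once.
Trained networks look in a picture, given as the dict that the camera call returned (one of the last four; its "shot" number tells which), for a name from the list of things; names that differ only in an ending like _2 or _b are one class to them, and where a whole thing is asked for, a point or a joint stands for the part that bears it (a point fixed in the world has none). Each returns a list of dicts, best first, with "confidence" (0 to 1); they miss things now and then, are a little off and sometimes report something else, mostly with a low value. They report only what shows in the picture. A call takes as long as a camera call.
- ctrl.recognise(target, picture): "rect" ([left, top, right, bottom] as shares, 0 to 1, of the picture: columns of its width, rows of its height, round what is visible of it).
- ctrl.trace(target, picture): "mask" (400x640 bool, what is visible of it) and "rect" ([left, top, right, bottom] as shares, 0 to 1, of the picture: columns of its width, rows of its height, round what is visible of it).
The state is a dict: "clock": time; "joint_pos": joint angles; "qd": joint speeds; "joint_efforts": joint torques, N m; "position": TCP position; "eef_rot": TCP orientation; "force": force on the tool from outside, world axes, zero at the start; "wrist_torque": the same for the moment, N m; "finger_gap": opening from 0.0 (shut) to 1.0 (fully open); "grasp_force": force on a finger pad.
Only numpy, scipy, OpenCV 4.12 (cv2) and the standard library are available. Lean on these libraries where they do the work, as an engineer would, in place of code of your own. Each camera call takes 0.05 s, during which the arm holds its last target. There are 200 camera calls.

## Task

On the vacuum sealer, turn the big knurled dial clockwise with your fingertips until it clicks into the detent where its pointer line faces the long bar mark, and let it rest there; only then push the round start button all the way down and let it come back up. Only press and rub with the fingertips: pick nothing up, and leave the jars, cans, bottle and bowl standing where they are.

Things in the scene. Friction and masses are not known exactly. Their poses are not given: they have to be found in the camera images.
- sealer: Vacuum sealer, low white and grey box fixed on the table, 170 mm deep (its x) by 400 mm long (its y); flat top deck 75 mm above the table. Origin: centre of its underside; its -x side faces roughly to the robot. The dial lies at its (0, +105) mm, the start button at its (0, -125) mm. A loose small herb jar stands on the deck between them.
- dial (a joint): Dial angle in rad, growing clockwise seen from above. Detents every 30 degrees: 0, 0.524, 1.047, 1.571, 2.094, 2.618; stops just outside. Starts in the detent at 0.524 or 1.047; the long bar mark is 1.571. Let go within 12 degrees of a detent it snaps in. It resists with up to 0.05 N m: about 8 N pressed on its top 30 mm off the axis drags it round. It does not move down.
- dial_top (a point): Centre of the dial's flat top, on its upright axis. The dial is a plain aluminium disc, diameter 90 mm, knurled at the rim; its top is 91 mm above the table, only 4 mm proud of a round black collar of diameter 120 mm, so it cannot be gripped, only turned by fingertips pressed on its top.
- dial_pointer (a point): Outer end of the dial's dark pointer line (30 mm long, 4 mm wide), on the top face 44 mm from the axis; it turns with the dial.
- target_mark (a point): The long bar mark (12 by 5 mm, radial, raised 1.5 mm) on the collar, 52 mm from the dial's axis; the other five detents have 4 mm round dots there. The dial is set when the pointer line faces this bar.
- start (a joint): Travel of the start button in m: 0 up, 0.006 fully down; a spring returns it. Fully down takes 5 N.
- start_top (a point): Centre of the top of the start button (a grey round button of diameter 28 mm in a white housing), which is pressed straight down.
- herb_jar: Small jar, diameter 40 mm, 50 mm tall, loose on the sealer's deck between dial and button. Leave alone. Origin: centre of its underside.
- spice_jar: Jar, diameter 44 mm, 90 mm tall, loose on the table on the robot's side of the sealer. Leave alone. Origin: centre of its underside.
- bean_can: Can, diameter 74 mm, 85 mm tall, loose on the table. Leave alone. Origin: centre of its underside.
- salt_can: Can, diameter 80 mm, 130 mm tall, loose on the table behind the sealer. Leave alone. Origin: centre of its underside.
- oil_bottle: Bottle, diameter 62 mm, 210 mm tall, loose on the table behind the sealer. Leave alone. Origin: centre of its underside.
- bowl: Bowl, diameter 110 mm, 45 mm tall, loose on the table behind the sealer. Leave alone. Origin: centre of its underside.

How it is judged:
By the outcome, as a careful person would: the job done as asked, in the order asked, and still so for the second after the job is handed in, with the robot touching nothing.
It also fails if it takes over 45 s, if anything falls off the work surface, if the arm or the gripper's body presses on something with over 40 N, if the wrist force passes 120 N, or if a joint passes its speed limit or range.

## Working session

There is one attempt and no reset: what is moved stays moved. The work goes in short steps, Python scripts to look and compute and a shell command to move; the robot and the scene stay as the last step left them, time stands still between calls to the robot, and variables do not carry over. Pictures are saved under pics/ and viewed, at most 10 in all, crops included, and the job is handed in when it is done.

```bash
mkdir -p pics; cat > h.py <<'E'
import numpy as np, cv2
from station import ctrl
from scipy.spatial.transform import Rotation as R
def K(p):
    f=200/np.tan(np.radians(p['fovy'])/2); return f
def ray(p,u,v,fish=False):
    f=K(p); x,y=(u-p['cx'])/f,(v-p['cy'])/f
    if fish:
        r=np.hypot(x,y); s=np.sin(r)/max(r,1e-9); d=np.array([x*s,y*s,np.cos(r)])
    else: d=np.array([x,y,1.])
    M=cv2.Rodrigues(np.array(p['rvec'],float))[0]; t=np.array(p['tvec'],float).ravel()
    return -M.T@t, M.T@d
def at(p,u,v,z,fish=False):
    o,d=ray(p,u,v,fish); return o+d*(z-o[2])/d[2]
def proj(p,X,fish=False):
    M=cv2.Rodrigues(np.array(p['rvec'],float))[0]; c=M@np.array(X)+np.array(p['tvec']).ravel(); f=K(p)
    if fish:
        n=np.hypot(c[0],c[1]); th=np.arctan2(n,c[2]); return p['cx']+f*th*c[0]/n, p['cy']+f*th*c[1]/n
    return p['cx']+f*c[0]/c[2], p['cy']+f*c[1]/c[2]
E
python3 - <<'E'
from h import *
s=ctrl.observe(); print(s['clock'],s['position'],s['eef_rot'],s['force'],s['finger_gap'])
z={'dial_top':.091,'dial_pointer':.091,'target_mark':.0885,'start_top':.085,'herb_jar':.1,'spice_jar':.045,'bean_can':.0425,'salt_can':.065,'oil_bottle':.1,'bowl':.02,'sealer':.075}
for n in ['top','scene']:
    p=ctrl.camera(n); cv2.imwrite(f'pics/{n}0.png',p['color']); print(n,p['fovy'],ray(p,320,200)[0])
    for k in z:
        for r in ctrl.recognise(k,p)[:2]:
            l=np.array(r['rect'])*[640,400,640,400]; print(k,round(r['confidence'],2),l.round(),at(p,(l[0]+l[2])/2,(l[1]+l[3])/2,z[k]).round(3))
E
```

```text
0.0 [0.2947256  0.57893831 0.40365106] [ 2.33197604e-01  9.72428874e-01 -9.48203095e-04 -2.53174533e-04] [-0.49332215  0.36914507 -1.11006458] 1.0000045197132355
top 57.802793723463246 [0.38635362 0.0256691  0.87322566]
dial_top 0.66 [298. 190. 336. 231.] [0.527 0.042 0.091]
dial_top 0.37 [413. 181. 425. 194.] [ 0.6   -0.178  0.091]
dial_pointer 0.65 [299. 190. 339. 228.] [0.531 0.039 0.091]
target_mark 0.65 [274. 153. 457. 257.] [ 0.55  -0.063  0.089]
start_top 0.5 [413. 184. 429. 191.] [ 0.601 -0.185  0.085]
herb_jar 0.84 [363. 171. 383. 191.] [ 0.602 -0.074  0.1  ]
spice_jar 0.83 [376. 254. 401. 280.] [ 0.423 -0.129  0.045]
bean_can 0.83 [276. 257. 311. 292.] [0.386 0.082 0.042]
salt_can 0.74 [295. 127. 329. 175.] [0.672 0.068 0.065]
oil_bottle 0.76 [397. 100. 442. 158.] [ 0.734 -0.172  0.1  ]
bowl 0.92 [345. 117. 392. 159.] [ 0.734 -0.066  0.02 ]
sealer 0.74 [272. 153. 458. 256.] [ 0.554 -0.063  0.075]
sealer 0.29 [342. 114. 388. 159.] [ 0.716 -0.053  0.075]
scene 55.251603489065744 [1.11402677 0.18270491 0.52377964]
dial_top 0.78 [307. 181. 353. 213.] [0.543 0.043 0.091]
dial_pointer 0.88 [304. 182. 353. 209.] [0.54  0.039 0.091]
dial_pointer 0.37 [298. 213. 347. 300.] [0.7   0.072 0.091]
target_mark 0.73 [177. 178. 383. 254.] [ 0.621 -0.03   0.089]
start_top 0.66 [203. 192. 216. 202.] [ 0.603 -0.181  0.085]
herb_jar 0.87 [251. 186. 276. 214.] [ 0.601 -0.069  0.1  ]
herb_jar 0.47 [175. 177. 382. 257.] [ 0.639 -0.025  0.1  ]
spice_jar 0.66 [262. 149. 283. 178.] [ 0.393 -0.139  0.045]
bean_can 0.64 [345. 156. 386. 195.] [0.375 0.084 0.042]
bean_can 0.28 [249. 182. 271. 218.] [ 0.533 -0.11   0.042]
salt_can 0.7 [299. 212. 350. 302.] [0.674 0.069 0.065]
oil_bottle 0.88 [152. 174. 204. 292.] [ 0.726 -0.169  0.1  ]
oil_bottle 0.56 [261. 152. 285. 180.] [ 0.485 -0.096  0.1  ]
bowl 0.72 [209. 249. 274. 305.] [ 0.719 -0.066  0.02 ]
sealer 0.7 [176. 177. 382. 256.] [ 0.61  -0.036  0.075]
```

```bash
python3 - <<'E'
import cv2,numpy as np
a=cv2.imread('pics/top0.png')[85:300,250:470]; b=cv2.imread('pics/scene0.png')[165:270,170:390]
a=cv2.resize(a,None,fx=2.7,fy=2.7,interpolation=2); cv2.imwrite('pics/a.png',a)
cv2.imwrite('pics/b.png',cv2.resize(b,None,fx=3.5,fy=3.5,interpolation=2))
E
```

```text
(no output)
```

View pics/a.png

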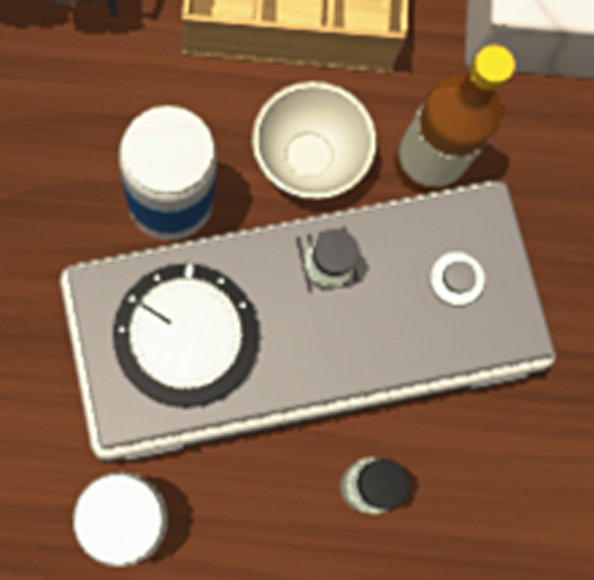

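View pics/b.png

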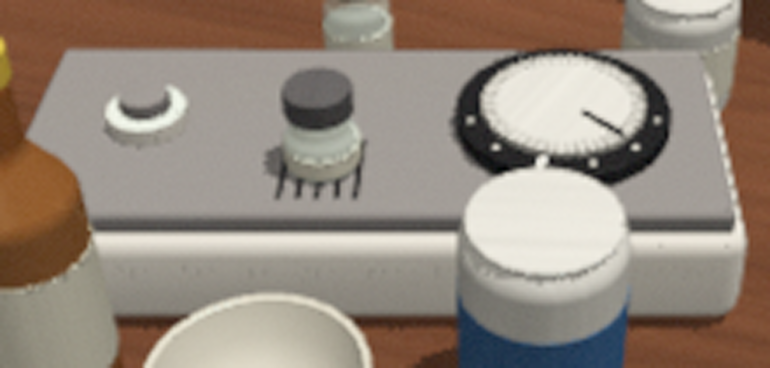

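The top view shows the dial centred at about px (319,208). Its pointer is on the second dot at 0.524, the bar is the fourth mark, and the button is at about (420,187). So the dial needs 60° clockwise.

```bash
python3 - <<'E'
from h import *
P={n:ctrl.camera(n) for n in('top','scene')}
def tri(a,b):
    o1,d1=ray(P['top'],*a);o2,d2=ray(P['scene'],*b)
    s=np.linalg.lstsq(np.c_[d1,-d2],o2-o1,rcond=None)[0]; x,y=o1+s[0]*d1,o2+s[1]*d2
    print((x+y)/2,np.linalg.norm(x-y))
for n in P:
    for k in('dial_top','start_top'):
        for r in ctrl.trace(k,P[n])[:1]:
            m=r['mask'].astype(np.uint8); c=max(cv2.findContours(m,0,2)[0],key=cv2.contourArea)
            e=cv2.minAreaRect(c); (u,v)=e[0]; print(n,k,r['confidence'],e,at(P[n],u,v,.091))
print('hand est');T=lambda x,y:(250+x/2.7,85+y/2.7);S=lambda x,y:(170+x/3.5,165+y/3.5)
tri(T(185.5,333),S(564,105)); tri(T(459,276),S(145,97)); tri(T(189,270),S(542,161)); 
print(at(P['top'],*T(187,334),.087),at(P['top'],*T(185.5,333),.091), at(P['top'],*T(459,277),.09))
tool=R.from_quat(ctrl.observe()['eef_rot']); print(tool.as_matrix().round(3))
p=ctrl.observe()['position']
print('dial shift mm',tool.inv().apply(np.array([.532,.041,.091])-p)*1000)
E
```

```text
top dial_top 0.96 ((318.5, 208.5), (41.0, 39.0), 90.0) [0.53215754 0.03956811 0.091     ]
scene dial_top 0.78 ((330.0, 196.0), (28.0, 46.0), 90.0) [0.53984769 0.04192109 0.091     ]
scene start_top 0.64 ((210.5, 193.5), (11.0, 15.0), 90.0) [ 0.59992996 -0.17995074  0.091     ]
hand est
[0.53272507 0.04074907 0.08828695] 0.0031685239978181097
[ 0.59983707 -0.17884526  0.0933389 ] 0.0021984555618481416
[0.58548629 0.04278479 0.08934772] 0.0032300016176028037
[0.53260307 0.03792795 0.087     ] [0.53256986 0.03915713 0.091     ] [ 0.60038056 -0.18081957  0.09      ]
[[-0.891  0.454 -0.   ]
 [ 0.454  0.891  0.   ]
 [ 0.     0.    -1.   ]]
dial shift mm [-455.57060627 -372.17591415  313.67618185]
```

```bash
python3 -m pendant '[{"linear":[-457,-372,60],"spin":0,"jaw":0.15},{"linear":[-457,-372,60],"spin":0,"jaw":0.15},{"linear":[-457,-372,60],"spin":0,"jaw":0.15},{"linear":[-457,-372,60],"spin":0,"jaw":0.15},{"linear":[-457,-372,60],"spin":0,"jaw":0.15},{"linear":[-457,-372,60],"spin":0,"jaw":0.15},{"linear":[-457,-372,60],"spin":0,"jaw":0.15},{"linear":[-457,-372,60],"spin":0,"jaw":0.15},{"linear":[-457,-372,60],"spin":0,"jaw":0.15},{"linear":[-457,-372,60],"spin":0,"jaw":0.15},{"linear":[-457,-372,60],"spin":0,"jaw":0.15},{"linear":[-457,-372,60],"spin":0,"jaw":0.15},{"linear":[-457,-372,60],"spin":0,"jaw":0.15},{"linear":[-457,-372,60],"spin":0,"jaw":0.15},{"linear":[-457,-372,60],"spin":0,"jaw":0.15},{"linear":[-457,-372,60],"spin":0,"jaw":0.15},{"linear":[-457,-372,60],"spin":0,"jaw":0.15},{"linear":[-457,-372,60],"spin":0,"jaw":0.15}]'
python3 - <<'E'
from h import *
s=ctrl.observe(); print(s)
p=ctrl.camera('wrist'); cv2.imwrite('pics/w1.png',p['color']); print(ray(p,320,200)[0])
for k in('dial_top','start_top'):
    for r in ctrl.trace(k,p)[:1]:
        c=max(cv2.findContours(r['mask'].astype(np.uint8),0,2)[0],key=cv2.contourArea); e=cv2.minAreaRect(c); print(k,r['confidence'],e,at(p,*e[0],.091,True))
print(proj(p,[.533,.04,.091],True),proj(p,[.6,-.18,.091],True))
E
```

```text
clock: 3.3
position: [0.5332, 0.0415, 0.3449]
eef_rot: [0.232, 0.973, 0.0, 0.0]
force: [-0.9, 0.6, -1.1]
finger_gap: 0.573
grasp_force: 0.0
{'clock': 3.3, 'joint_pos': array([ 0.04789724,  0.34355363, -0.21175076,  1.9033464 ,  0.09005122,
        0.90351254,  0.89420298]), 'qd': array([ 0.00312682,  0.00226295,  0.00422337,  0.00021063, -0.00017527,
        0.00094704,  0.00048153]), 'joint_efforts': array([-3.25409160e-02, -4.60079956e+01, -1.79257549e+00, -2.48363131e+01,
        5.58009750e-03,  9.25446584e-04, -2.02273528e-03]), 'position': array([0.53318582, 0.04148642, 0.34486586]), 'eef_rot': array([2.32344108e-01, 9.72633638e-01, 1.19259804e-04, 8.95017231e-05]), 'force': array([-0.89774023,  0.55256518, -1.13896098]), 'wrist_torque': array([-0.01814133, -0.01829539,  0.01655986]), 'grasp_force': 0.0, 'finger_gap': 0.5731677245587288}
[0.46587571 0.07613983 0.31470919]
dial_top 0.56 ((311.5, 197.5), (111.0, 117.0), 90.0) [0.52997471 0.04122079 0.091     ]
(np.float64(311.88014821766376), np.float64(201.54937497602927)) (np.float64(160.63991604686723), np.float64(338.62710115611645))
```

View pics/w1.png

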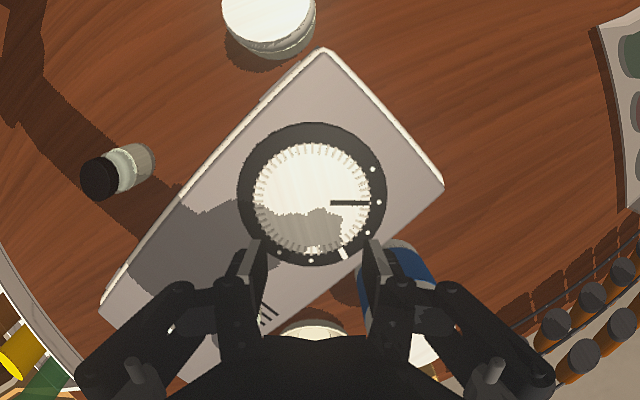

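The wrist view shows the dial disc at about (313,199), with the pointer at (350,203) one dot past the first and the bar at (342,253). The tool is within about 1 mm of the axis, so I'll go down.

```bash
python3 -m pendant '[{"linear":[0,-1,40],"spin":0,"jaw":0.15},{"linear":[0,-1,75],"spin":0,"jaw":0.15},{"linear":[0,-1,75],"spin":0,"jaw":0.15},{"linear":[0,-1,78],"spin":0,"jaw":0.15},{"linear":[0,-1,81],"spin":0,"jaw":0.15},{"linear":[0,-1,81],"spin":0,"jaw":0.15}]'
```

```text
clock: 4.05
position: [0.5336, 0.0397, 0.265]
eef_rot: [0.233, 0.972, 0.0, 0.001]
force: [-0.6, -0.5, 0.4]
finger_gap: 0.573
grasp_force: 0.0
```

```bash
python3 -m pendant '[{"linear":[0,0,2],"spin":0,"jaw":0.15},{"linear":[0,0,4],"spin":0,"jaw":0.15},{"linear":[0,0,4],"spin":0,"jaw":0.15},{"linear":[0,0,4],"spin":0,"jaw":0.15}]'; python3 -m pendant '[{"linear":[0,0,1],"spin":0,"jaw":0.15},{"linear":[0,0,2],"spin":0,"jaw":0.15},{"linear":[0,0,2],"spin":0,"jaw":0.15},{"linear":[0,0,2],"spin":0,"jaw":0.15}]'
```

```text
clock: 4.45
position: [0.5335, 0.0397, 0.2615]
eef_rot: [0.233, 0.972, 0.0, 0.001]
force: [-2.7, -1.1, 11.4]
finger_gap: 0.578
grasp_force: 5.6
clock: 4.85
position: [0.5336, 0.0398, 0.2613]
eef_rot: [0.233, 0.972, -0.0, 0.001]
force: [-8.4, -1.0, 28.4]
finger_gap: 0.581
grasp_force: 13.9
```

```bash
python3 -m pendant '[{"linear":[0,0,0],"spin":8,"jaw":0.15},{"linear":[0,0,0],"spin":16,"jaw":0.15},{"linear":[0,0,0],"spin":24,"jaw":0.15},{"linear":[0,0,0],"spin":32,"jaw":0.15},{"linear":[0,0,0],"spin":40,"jaw":0.15},{"linear":[0,0,0],"spin":48,"jaw":0.15},{"linear":[0,0,0],"spin":56,"jaw":0.15},{"linear":[0,0,0],"spin":60,"jaw":0.15},{"linear":[0,0,0],"spin":60,"jaw":0.15},{"linear":[0,0,0],"spin":60,"jaw":0.15}]'
python3 - <<'E'
from h import *
print(ctrl.observe()['joint_pos'])
p=ctrl.camera('wrist'); cv2.imwrite('pics/w2.png',p['color'])
p=ctrl.camera('top'); cv2.imwrite('pics/t2.png',p['color'])
E
```

```text
clock: 5.85
position: [0.533, 0.0383, 0.2613]
eef_rot: [0.689, 0.725, -0.0, 0.001]
force: [-10.0, -4.1, 31.0]
finger_gap: 0.575
grasp_force: 15.6
[-0.17184858  0.45624287  0.06064836  1.96590651 -0.03875828  0.72021617
 -0.03660117]
```

View pics/w2.png

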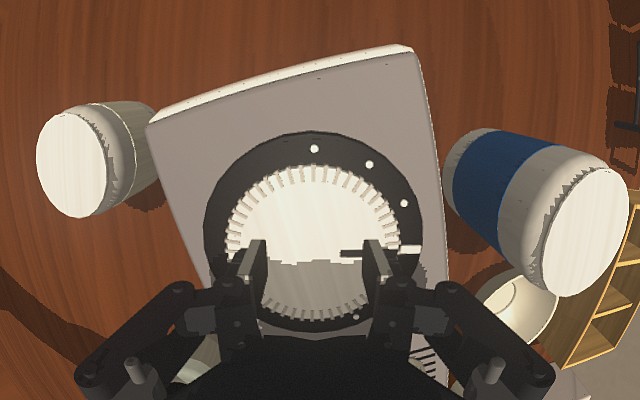

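The pointer at (345–380,253) lines up with the bar at (411,249). Now I'll lift off and check that it has settled.

```bash
python3 -m pendant '[{"linear":[0,0,-6],"spin":0,"jaw":0.15},{"linear":[0,0,-20],"spin":0,"jaw":0.15},{"linear":[0,0,-60],"spin":0,"jaw":-1},{"linear":[0,0,-60],"spin":0,"jaw":-1},{"linear":[0,0,-60],"spin":0,"jaw":-1},{"linear":[0,0,-60],"spin":0,"jaw":-1},{"linear":[0,0,-60],"spin":0,"jaw":-1}]'
python3 - <<'E'
from h import *
p=ctrl.camera('wrist'); cv2.imwrite('pics/w3.png',p['color'])
s=ctrl.observe(); tool=R.from_quat(s['eef_rot']); print(s['joint_pos'],tool.inv().apply(np.array([.6,-.18,.093])-s['position'])*1000, s['finger_gap'])
E
```

```text
clock: 6.65
position: [0.5324, 0.0396, 0.3168]
eef_rot: [0.688, 0.726, -0.001, -0.001]
force: [0.2, -1.1, 0.5]
finger_gap: 0.003
grasp_force: 0.0
[-0.17834971  0.37214085  0.0652533   1.93387803 -0.03190221  0.83859427
 -0.04324719] [-222.83343057   56.31828375  223.63547828] -0.0018937746674812753
```

View pics/w3.png

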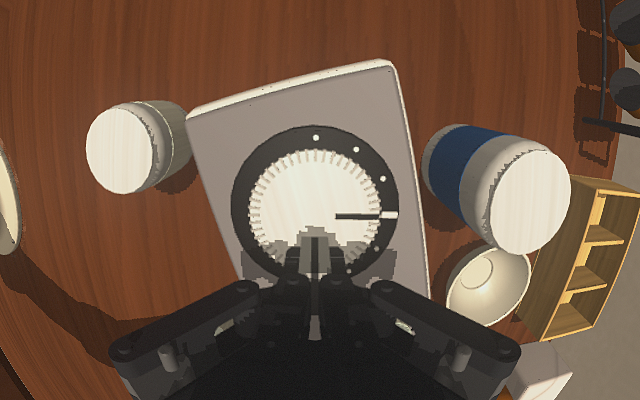

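The dial rests on the bar: pointer (335–380,216), bar (390,215). Next is the button. I'll raise the tool to clear the herb jar.

```bash
python3 -m pendant '[{"linear":[0,0,-35],"spin":0,"jaw":-1},{"linear":[-50,12,-35],"spin":0,"jaw":-1},{"linear":[-100,25,-35],"spin":0,"jaw":-1},{"linear":[-150,38,-35],"spin":0,"jaw":-1},{"linear":[-200,50,-35],"spin":0,"jaw":-1},{"linear":[-223,56,-35],"spin":0,"jaw":-1},{"linear":[-223,56,-35],"spin":0,"jaw":-1},{"linear":[-223,56,-35],"spin":0,"jaw":-1},{"linear":[-223,56,-35],"spin":0,"jaw":-1}]'
python3 - <<'E'
from h import *
p=ctrl.camera('wrist'); cv2.imwrite('pics/w4.png',p['color'])
for r in ctrl.trace('start_top',p)[:2]:
    c=max(cv2.findContours(r['mask'].astype(np.uint8),0,2)[0],key=cv2.contourArea); e=cv2.minAreaRect(c); print(r['confidence'],e,at(p,*e[0],.092,True))
print(proj(p,[.6,-.18,.092],True)); s=ctrl.observe(); print(s['position'],s['joint_pos'])
E
```

```text
clock: 7.6
position: [0.6005, -0.1784, 0.3518]
eef_rot: [0.688, 0.726, 0.0, -0.001]
force: [-0.3, -0.1, -0.1]
finger_gap: -0.0
grasp_force: 0.0
0.91 ((313.5000305175781, 201.50003051757812), (36.224300384521484, 35.329872131347656), 63.43495178222656) [ 0.60050696 -0.17957517  0.092     ]
(np.float64(312.8252755696994), np.float64(201.97934302616767))
[ 0.60065276 -0.17810477  0.35234916] [ 0.13871517  0.47917667  0.14325295  1.67712205 -0.07987895  0.99193364
  0.36535724]
```

View pics/w4.png

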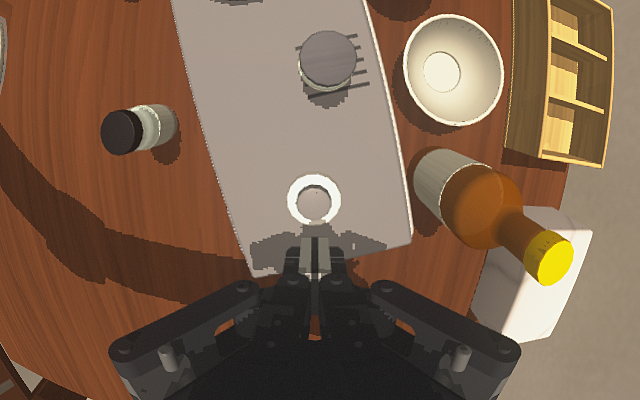

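The button is centred at (314,202), about 1 mm from under the tool, and the bottle and jar are clear. Descending.

```bash
python3 -m pendant '[{"linear":[-1,0,40],"spin":0,"jaw":-1},{"linear":[-1,0,75],"spin":0,"jaw":-1},{"linear":[-1,0,78],"spin":0,"jaw":-1},{"linear":[-1,0,78],"spin":0,"jaw":-1},{"linear":[-1,0,78],"spin":0,"jaw":-1}]'; python3 -m pendant '[{"linear":[0,0,2],"spin":0,"jaw":-1},{"linear":[0,0,4],"spin":0,"jaw":-1},{"linear":[0,0,6],"spin":0,"jaw":-1},{"linear":[0,0,6],"spin":0,"jaw":-1},{"linear":[0,0,6],"spin":0,"jaw":-1}]'
```

```text
clock: 8.2
position: [0.6016, -0.1809, 0.2766]
eef_rot: [0.688, 0.726, 0.001, 0.001]
force: [-1.0, 0.9, 0.1]
finger_gap: -0.003
grasp_force: 0.0
clock: 8.7
position: [0.6011, -0.1812, 0.2692]
eef_rot: [0.688, 0.726, 0.0, 0.001]
force: [1.3, -0.3, 2.3]
finger_gap: -0.004
grasp_force: 1.0
```

```bash
python3 -m pendant '[{"linear":[0,0,2],"spin":0,"jaw":-1},{"linear":[0,0,4],"spin":0,"jaw":-1},{"linear":[0,0,4],"spin":0,"jaw":-1},{"linear":[0,0,4],"spin":0,"jaw":-1}]'
```

```text
clock: 9.1
position: [0.6011, -0.1813, 0.2651]
eef_rot: [0.688, 0.726, 0.0, 0.001]
force: [1.7, 0.3, 5.3]
finger_gap: 0.0
grasp_force: 2.2
```

Contact began near z≈0.270. I'll keep pressing to the stop.

```bash
python3 -m pendant '[{"linear":[0,0,2],"spin":0,"jaw":-1},{"linear":[0,0,4],"spin":0,"jaw":-1},{"linear":[0,0,4],"spin":0,"jaw":-1},{"linear":[0,0,4],"spin":0,"jaw":-1},{"linear":[0,0,4],"spin":0,"jaw":-1}]'; python3 - <<'E'
from h import *
p=ctrl.camera('wrist'); cv2.imwrite('pics/w5.png',cv2.resize(p['color'][150:300,200:440],None,fx=3,fy=3))
E
```

```text
clock: 9.6
position: [0.6011, -0.1813, 0.2642]
eef_rot: [0.688, 0.725, 0.001, 0.001]
force: [-5.3, 2.3, 24.2]
finger_gap: -0.003
grasp_force: 12.3
```

View pics/w5.png

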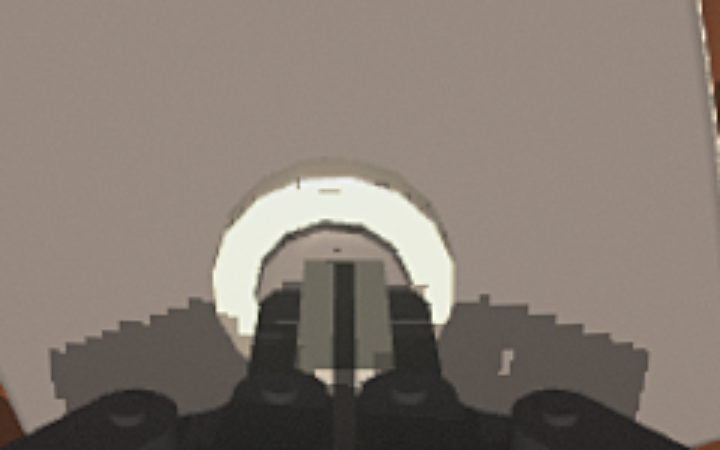

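The wrist view shows the shut tips at about (345,310) on the button, inside the white housing ring, with a firm stop. The scene camera should show whether the tips are on the button or on the housing.

```bash
python3 - <<'E'
from h import *
p=ctrl.camera('scene'); a=p['color'][165:225,180:250]; b=cv2.imread('pics/scene0.png')[165:225,180:250]
cv2.imwrite('pics/s5.png',cv2.resize(np.hstack([b,a]),None,fx=5.5,fy=5.5,interpolation=2))
E
```

```text
(no output)
```

View pics/s5.png

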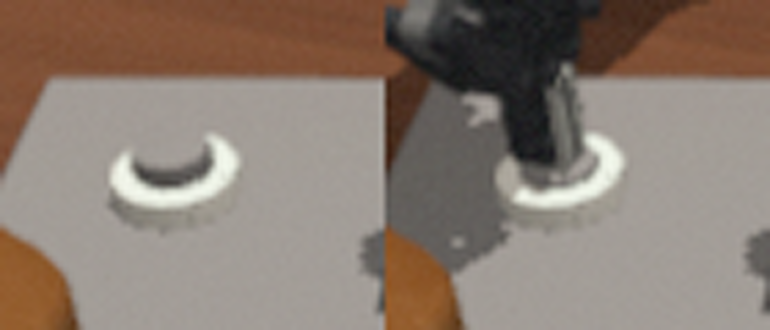

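In the right half, the tips sit inside the ring and the button is pressed down, with its top still slightly above the housing. That is the button's own stop. Now I'll retreat.

```bash
python3 -m pendant '[{"linear":[0,0,-8],"spin":0,"jaw":-1},{"linear":[0,0,-20],"spin":0,"jaw":-1},{"linear":[0,0,-60],"spin":0,"jaw":-1},{"linear":[0,0,-100],"spin":0,"jaw":-1},{"linear":[0,0,-130],"spin":0,"jaw":-1},{"linear":[0,0,-130],"spin":0,"jaw":-1},{"linear":[0,0,-130],"spin":0,"jaw":-1},{"linear":[0,0,-130],"spin":0,"jaw":-1}]'
python3 - <<'E'
from h import *
p=ctrl.camera('scene'); cv2.imwrite('pics/s6.png',cv2.resize(p['color'][130:310,140:400],None,fx=3,fy=3,interpolation=2))
E
```

```text
clock: 10.5
position: [0.5998, -0.1808, 0.3889]
eef_rot: [0.688, 0.726, -0.001, -0.002]
force: [0.1, 0.8, -0.2]
finger_gap: -0.003
grasp_force: 0.0
```

View pics/s6.png

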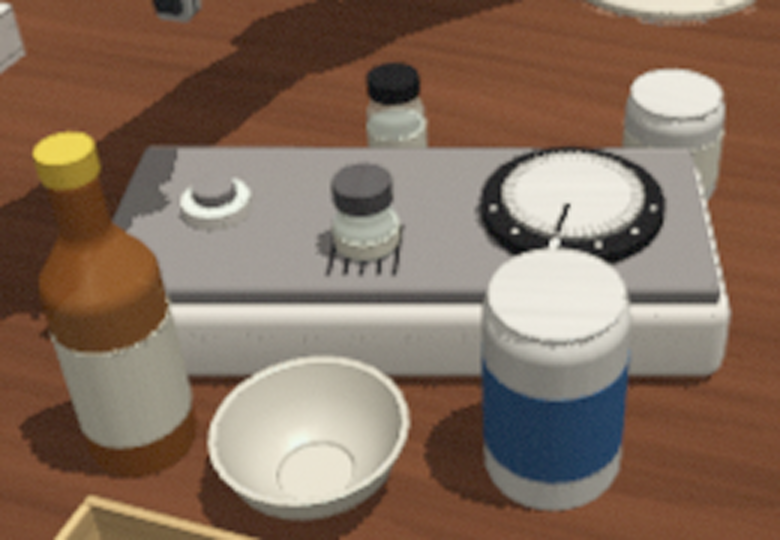

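The dial pointer at (563,215) faces the bar at (556,242), the button at (215,190) is back up, and everything still stands where it was.

```bash
python3 -c "
from station import ctrl
print(ctrl.sign_off())"
```

```text
the job is handed in; nothing more can be done
None
```

I turned the dial 60° clockwise into the long-bar detent, then pressed the start button down to its stop and let it spring back up. The jars, cans, bottle and bowl are still standing where they were, and the job is handed in (about 10.5 s of the 45 s used).

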